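# Edge-held glass into a floodlight

## Robot

A 6-joint arm with a two-finger parallel gripper is mounted at the origin on the work surface. World frame = base frame: x ahead of the robot, y to its left, z up, the work surface at z = 0. Lengths are in m, angles in rad, forces in N, time in s.
With the tool pointing down it reaches from about 0.425 to 0.925 m from the base axis. Payload 12.5 kg.
Tool frame: the origin (TCP) lies midway between the tips of the shut fingers; the grasp point (between the pads) lies 19 mm behind it; z points along the fingers, y is the direction in which the jaws open and shut (so a half turn about z gives the same grasp; the last joint's range is limited). The gripper opens to 85 mm and grips with 20 to 120 N. Pads are 22 mm wide; open, the fingers measure 114 mm over their backs; the gripper's body (76 mm by 85 mm) begins 54 mm behind the grasp point. The pads swing forward as they close: fully open they stand 13 mm farther back than shut.
Start: joints at [-1.23, 0.491, 1.559, -0, 1.092, -0.106], TCP at [0.27, -0.564, 0.231] pointing down, gripper open.
Joint ranges: [-3.1, 3.1], [-0.84, 2.19], [0.05, 2.79], [-1.13, 4.28], [0.06, 2.93], [-2.69, 2.69]. Speed limits (rad/s): [2.22, 2.22, 2.79, 3.14, 3.14, 3.14].

## Interface

Orientations are given as a unit quaternion [x, y, z, w].
In Python, from bench import sense, capture, job_done gives the robot as it stands.
- The arm moves only by the shell command python3 -m inch 'ROWS' [FORCE]. ROWS is JSON, one flat list of numbers, 7 for each row, row after row: the turn, a rotation vector about the world's x, y, z in degrees, then the shift along the world's x, y, z in cm, then the finger opening in cm, from 0 to 8.54. In form: [wx, wy, wz, tx, ty, tz, grip, wx, wy, wz, tx, ty, tz, grip, ...]. A call has exactly 5 rows; each row is the pose to reach, as a shift and turn from the pose measured when the call began; what a row does not reach only later rows make up. A row lasts 1/12 s, in which the tool goes at most 41.7 mm and 7.16 degrees, less where a joint would pass 70% of its speed; a pose out of reach is approached as far as the arm can. A call with a gripper value outside its range is refused whole. The fingers move at their own pace and stop on an object; FORCE is the grip in N (left out, the last holds). Time passes only in rows, so rows that repeat a pose let the fingers close, or fill a call up. It gives the time, the measured TCP pose, the force and the opening at its end, in the units of the state.
- sense(): the state, without advancing time (a new reading comes with each control period).
- capture(name): name is "side" or "top"; returns a dict with "pixels" (400x640x3 uint8, blue, green, red), "range_z" (400x640 float32, m along the optical axis (not along the pixel's ray), 0 where there is no reading), "fx", "fy", "cx", "cy" (pixels), "dist" ([k1, k2, p1, p2, k3] as OpenCV has them; the pictures are not rectified), "R" (3x3) and "t" (3): a world point X has camera coordinates R X + t. Camera axes: x right, y down, z forward; pixel columns grow to the right and rows downward; lengths in m; the calibration is good to about 2 mm. A picture is of the moment at which its call begins.
- job_done(): hands the job in, once; it reports no verdict.
The state is a dict: "t": time; "joint_positions": joint angles; "joint_vel": joint speeds; "tau": joint torques, N m; "position": TCP position; "tool_rot": TCP orientation; "contact_force": force on the tool from outside, world axes, zero at the start; "ft_torque": the same for the moment, N m; "gripper_width": opening from 0.0 (shut) to 1.0 (fully open).
Only numpy, scipy, OpenCV 4.12 (cv2) and the standard library are available. Lean on these libraries where they do the work, as an engineer would, in place of code of your own. Each camera call takes 0.05 s, during which the arm holds its last target. There are 200 camera calls.

## Task

Fit the floodlight's glass: draw the glass plate straight out of its wooden carrier, lay it flat and centred along the padded rest and let go, take it again by the end with the cut corners, and slide it square end first into the lamp's grooves until it is fully home against the end stop, then let go. Hold the glass by its long edges only: the gripper and arm must never touch its faces, and the glass must not be laid on the bench. Push and set down gently, and leave everything else on the bench where it is.

Things in the scene. Friction and masses are not known exactly. Their poses are not given: they have to be found in the camera images.
- glass: Glass plate, frosted pale green, 60 mm wide (own x), 160 long (own y), 6 thick, about 150 g. Origin: centre of its underside; z up. Head (+y) is a plain square end; tail (-y) has both corners cut off at 45 degrees, 12 mm each: keep the pads clear of the cuts. Starts flat in the carrier's grooves, only the head end sticking out, about 64 mm. Grip it across the 60 mm, on the long edges.
- pane: The two faces of the glass (all but a 5 mm border round the edge, 12 mm at the tail); part of the glass plate, same origin and axes. The gripper and arm must not touch it.
- glass_head (a point): Middle of the glass plate's square end, at mid thickness.
- glass_tail (a point): Middle of the glass plate's end with the cut corners, at mid thickness.
- carrier: Fixed pale wooden block, 110 mm wide (x), 108 long (y), 82 high, on a 130 mm foot. Two facing grooves hold the glass by its long edges, its underside 66 mm up. Origin: middle of the grooves' length, on the bench; z up. Grooves are open at own y = +50 mm, closed at y = -50; gap 11 mm high, 64 wide, lips over the edges: pull the glass out level along own +y, 105 mm or more.
- rest: Fixed narrow wooden stand: a beam 36 mm wide (x), 110 long (y) on a foot 100 by 130 by 10, with a flat black rubber pad (36 by 20) across each end of the beam. Pad tops 55 mm up. Origin: centre of its underside; z up. The glass overhangs the beam on both sides, so fingers can straddle it.
- rest_top (a point): Centre of the rest, at the height of the pad tops (55 mm): the middle of the glass's underside belongs here, long way of the glass along the rest's y.
- lamp: Fixed grey finned floodlight head on its back, face up, 110 mm wide (x), 110 long (y), 82 high. Origin: middle of the grooves' length, on the bench; z up. Grooves run along own y from the mouth (y = -50, 10 mm flared lead-in before it) to the stop (y = +50): floor 66 mm up, gap 11 high, 64 wide. Before the mouth a black box 36 wide, 62 long, 46 high; 60 mm of the tail stays out over it when home.
- lamp_mouth (a point): Centre of the groove mouth, at the height of the glass's mid thickness when seated (69 mm).
- lamp_stop (a point): Centre of the end stop's face, at the same height (69 mm): the head's middle ends here.
- screwdriver: Screwdriver lying on the bench, under 40 mm high; bystander, to be left alone.
- tape: Grey roll of tape lying flat, 90 mm across, 30 mm high; bystander, to be left alone.
- brush: Brush lying on the bench, under 40 mm high; bystander, to be left alone.
- jar: Jar, 60 mm across, 80 mm high; bystander, to be left alone.
- wrench: Wrench lying on the bench, under 20 mm high; bystander, to be left alone.
Mind the look-alikes: they are no part of the job. Of the things that look like the lamp, the larger one is meant.

How it is judged:
By the outcome, as a careful person would: the job done as asked, in the order asked, and still so for the second after the job is handed in, with the robot touching nothing.
It also fails if it takes over 51 s, if anything falls off the work surface, if the arm or the gripper's body presses on something with over 40 N, if the wrist force passes 120 N, or if a joint passes its speed limit or range.

## Working session

There is one attempt and no reset: what is moved stays moved. The work goes in short steps, Python scripts to look and compute and a shell command to move; the robot and the scene stay as the last step left them, time stands still between calls to the robot, and variables do not carry over. Pictures are saved under pics/ and viewed, about 8 in all and at most 12, crops included, and the job is handed in when it is done.

```bash
ls; mkdir -p pics; python3 - <<'E'
from bench import *
import cv2,numpy as np
print(sense())
for n in ("side","top"):
    c=capture(n); np.savez(f'{n}0.npz',**c); cv2.imwrite(f'pics/{n}0.png',c["pixels"])
    print(n,c["fx"],c["fy"],c["cx"],c["cy"],c["dist"],np.round(c["R"],3).tolist(),c["t"], 'campos',-np.array(c["R"]).T@np.array(c["t"]))
E
```

```text
pics
{'t': 0.0, 'joint_positions': array([-1.22962575e+00,  4.91594310e-01,  1.55946938e+00,  1.32975742e-05,
        1.09167259e+00, -1.05592159e-01]), 'joint_vel': array([-2.77028613e-04, -8.19018712e-04, -1.01477224e-03, -2.58255152e-05,
       -2.90522912e-03, -1.85794388e-03]), 'tau': array([ 3.21308013e-03, -6.18434930e+01, -2.61593628e+01, -1.29381212e-05,
        4.05748593e-03,  3.34865729e-05]), 'position': array([ 0.26998155, -0.5634285 ,  0.23069928]), 'tool_rot': array([ 9.75154477e-01,  2.21525209e-01, -6.13404375e-05, -5.68545510e-04]), 'contact_force': array([ 0.51132801, -0.08891405,  0.177301  ]), 'ft_torque': array([0.00746289, 0.04137154, 0.00959824]), 'gripper_width': 0.9992568080085409}
side 463.284813995068 463.284813995068 319.46749457106773 206.0781999079279 [0.00694628 0.         0.         0.         0.        ] [[-0.998, -0.061, -0.019], [-0.013, 0.486, -0.874], [0.062, -0.872, -0.486]] [0.56754977 0.07090393 1.23142727] campos [0.49040388 1.07334552 0.67155541]
top 365.97176352742156 365.97176352742156 323.38641043088876 195.98211941921426 [-0.07427638  0.          0.          0.          0.        ] [[-0.026, -1.0, -0.002], [-0.988, 0.026, -0.149], [0.149, -0.002, -0.989]] [0.01088215 0.57709552 0.84957373] campos [ 0.44396434 -0.00257214  0.92618693]
```

View pics/top0.png

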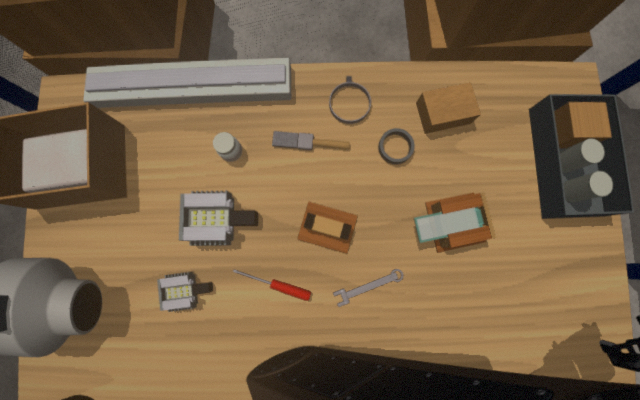

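View pics/side0.png

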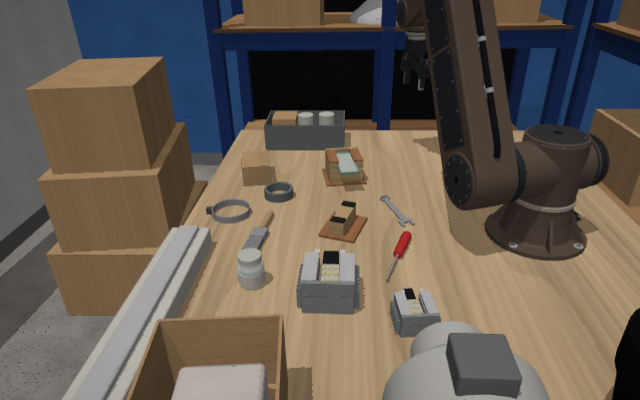

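The top view shows:
- **Carrier:** at (460,223), with the pale green glass in it. The glass head sticks out to the left, at (418,228).
- **Rest:** at (328,227).
- **Lamp-like things:** a big one at (213,218) with its black box to the right, and a small one at (182,292). The larger one, at (213,218), is the lamp meant.
- **Rings:** two, at (396,146) and (350,103).

One enlarged crop will confirm these.

```bash
cat > h.py <<'E'
import numpy as np,cv2
from bench import *
def load(f): return dict(np.load(f))
def rays(c,uv):
    K=np.array([[c["fx"],0,c["cx"]],[0,c["fy"],c["cy"]],[0,0,1.]])
    p=cv2.undistortPoints(np.float64(uv).reshape(-1,1,2),K,np.float64(c["dist"])).reshape(-1,2)
    d=np.c_[p,np.ones(len(p))]; return -c["R"].T@c["t"], d@c["R"]
def plane(c,uv,z):
    o,d=rays(c,uv); return o+d*((z-o[2])/d[:,2])[:,None]
def cloud(c):
    v,u=np.mgrid[0:400,0:640]; o,d=rays(c,np.c_[u.ravel(),v.ravel()])
    return (o+d*c["range_z"].reshape(-1,1)).reshape(400,640,3)
def two(c1,uv1,c2,uv2):
    o1,d1=rays(c1,[uv1]);o2,d2=rays(c2,[uv2]);d1,d2=d1[0],d2[0]
    s=np.linalg.lstsq(np.c_[d1,-d2],o2-o1,rcond=None)[0]
    a,b=o1+s[0]*d1,o2+s[1]*d2; return (a+b)/2,np.linalg.norm(a-b)
E
python3 - <<'E'
from h import *
t,s=load('top0.npz'),load('side0.npz')
def cr(c,x,y,w,h,W,H): return cv2.resize(c["pixels"][y:y+h,x:x+w],(W,H),interpolation=cv2.INTER_CUBIC)
a=np.hstack([cr(t,170,180,100,75,400,300),cr(t,405,180,100,75,400,300)])
b=np.hstack([cr(t,290,190,80,75,267,250),cr(s,290,235,80,75,267,250),cr(s,310,140,80,100,266,250)])
cv2.imwrite('pics/crop1.png',np.vstack([a,b]))
P=cloud(t)
hsv=cv2.cvtColor(t["pixels"],cv2.COLOR_BGR2HSV)
for (u,v) in [(450,223),(425,227),(480,217),(215,190+8),(215,238),(245,218),(215,217),(310,222),(347,232),(328,227),(300,232)]:
    print((u,v),hsv[v,u],np.round(P[v,u],4))
E
```

```text
(450, 223) [ 38  19 160] [ 0.5005 -0.2994  0.0751]
(425, 227) [ 30  16 157] [ 0.4931 -0.2402  0.0722]
(480, 217) [ 76  71 119] [ 0.5129 -0.3749  0.0702]
(215, 198) [173  13 176] [0.5737 0.2514 0.0789]
(215, 238) [177  14 169] [0.4798 0.2496 0.0796]
(245, 218) [16 64 60] [0.528  0.1873 0.0443]
(215, 217) [ 24  43 142] [0.5313 0.2582 0.0533]
(310, 222) [ 15 118  56] [0.5135 0.0294 0.0554]
(347, 232) [ 16 111  55] [ 0.4876 -0.0581  0.0523]
(328, 227) [ 17 138 172] [ 0.501  -0.0133  0.0474]
(300, 232) [ 13 174 142] [0.4928 0.0565 0.0097]
```

View pics/crop1.png

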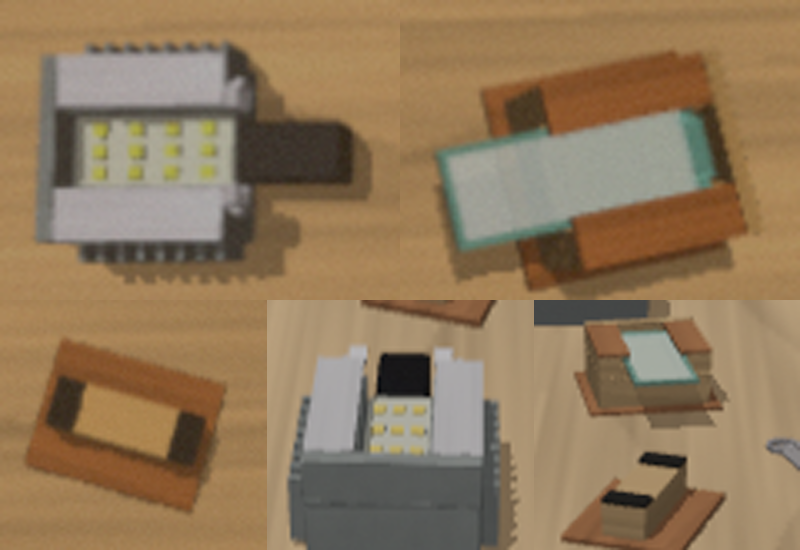

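The crop confirms the lamp (larger, black box and mouth facing image right), the carrier with the glass head to the left, and the rest with two black pads. Next I'll fit the poses.

```bash
python3 - <<'E'
from h import *
t,s=load('top0.npz'),load('side0.npz')
h=cv2.cvtColor(t["pixels"],cv2.COLOR_BGR2HSV).astype(int);H,S,V=h[...,0],h[...,1],h[...,2]
P=cloud(t)
def roi(x,y,w,hh):
    m=np.zeros((400,640),bool);m[y:y+hh,x:x+w]=1;return m
def rect(m,z,name,c=t):
    n,l,st,_=cv2.connectedComponentsWithStats(m.astype(np.uint8))
    l=(l==1+np.argmax(st[1:,4])).astype(np.uint8)
    ct=max(cv2.findContours(l,0,1)[0],key=cv2.contourArea).reshape(-1,2)
    w=plane(c,ct,z)[:,:2]
    r=cv2.minAreaRect((w*1000).astype(np.float32)); print(name,l.sum(),'c',np.round(r[0],1),'size',np.round(r[1],1),'ang',round(r[2],2))
    return l,w
z=P[...,2]
for nm,R,zz in [('glass',roi(405,180,100,75),.072)]:
    m=R&(S<110)&(H>20)&(H<100)&(z>.055); l,w=rect(m,zz,nm); g=l
    print('z med',np.median(z[l>0]), 'pix bbox',cv2.boundingRect(l))
m=roi(405,180,100,75)&(z>.05)&~(g>0); 
m=roi(405,180,100,75)&(z>.055); rect(m,.082,'carrier all top')
rect(roi(405,180,100,75)&(S>=110)&(V>60)&(z>.05),.082,'carrier lip A')
R=roi(285,190,90,75)
rect(R&(z>.035),.055,'rest beam'); rect(R&(S>140)&(H<18)&(z>-.01)|R&(z>.03),.010,'rest foot')
b=(R&(V<85)&(S<150)&(z>.045)).astype(np.uint8)
n,l,st,ce=cv2.connectedComponentsWithStats(b)
for i in range(1,n):
    if st[i,4]>15: print('pad',ce[i],st[i,4],plane(t,[ce[i]],.055)[0]*1000,np.median(z[l==i]))
R=roi(170,180,100,75)
m=R&(S<40)&(V>130)&(z>.07)
n,l,st,ce=cv2.connectedComponentsWithStats(m.astype(np.uint8))
for i in range(1,n):
    if st[i,4]>40: print('lip px',ce[i],np.median(z[l==i]));rect(l==i,.082,'lip')
rect(R&(z>.065),.082,'lamp all')
rect(R&(z>.03)&(z<.055)&(V<90),.046,'box')
E
```

```text
glass 1513 c [ 500.7 -299.5] size [ 60.9 164.4] ang 8.84
z med 0.07227345638313132 pix bbox (414, 207, 71, 36)
carrier all top 3024 c [ 502.7 -304.6] size [111.4 181.1] ang 9.7
carrier lip A 1449 c [ 507.7 -333.6] size [111.4 122.1] ang 9.7
rest beam 713 c [505.1 -10.5] size [112.6  38.5] ang 71.01
rest foot 2058 c [502.5 -11.6] size [130.5 102.8] ang 72.45
pad [309.07894737 220.55263158] 114 [517.08038767  31.49763535  55.        ] 0.05511644036623403
pad [345.49107143 231.19642857] 112 [489.49213045 -54.43021444  55.        ] 0.055123382145290556
lip px [205.26641651 199.61538462] 0.08182360596025395
lip 533 c [570.2 271. ] size [ 29.1 107.9] ang 0.02
lip px [204.68048359 232.71675302] 0.08181630073042578
lip 579 c [492.9 272.8] size [108.   30.1] ang 88.85
lamp all 1492 c [530.2 274.3] size [123.7 109.1] ang 89.9
box 407 c [534.1 199.1] size [44.  78.2] ang 0.93
```

```bash
python3 - <<'E'
from h import *
t,s=load('top0.npz'),load('side0.npz')
def prep(c):
    h=cv2.cvtColor(c["pixels"],cv2.COLOR_BGR2HSV).astype(int); return h[...,0],h[...,1],h[...,2],cloud(c)
def big(m):
    n,l,st,ce=cv2.connectedComponentsWithStats(m.astype(np.uint8)); i=1+np.argmax(st[1:,4]); return l==i
def box(m,x,y,w,h):
    r=np.zeros_like(m); r[y:y+h,x:x+w]=m[y:y+h,x:x+w]; return r
H,S,V,P=prep(t); h2,s2,v2,P2=prep(s)
gt=big(box((S<110)&(H>20)&(H<100)&(P[...,2]>.055),405,180,100,75))
gs=big(box((h2>50)&(h2<110)&(P2[...,2]>.055)&(P2[...,2]<.08),320,140,50,50))
print('side glass',gs.sum(),np.median(P2[...,2][gs]),cv2.boundingRect(gs.astype(np.uint8)))
# exposed-part edges on top plane, in glass frame ~9.2deg
a=np.radians(9.2); ex=np.array([np.cos(a),np.sin(a)]); ey=np.array([-ex[1],ex[0]])
for m,c,n in((gt,t,'top'),(gs,s,'side')):
    ct=max(cv2.findContours(m.astype(np.uint8),0,1)[0],key=len).reshape(-1,2)
    w=plane(c,ct,.072)[:,:2]; X=(w-[.5007,-.2995])@np.c_[ex,ey]*1000
    print(n,'range x',np.percentile(X[:,0],[2,98]),'y',X[:,1].min(),X[:,1].max())
    for nm,k in(('L',(X[:,1]>20)&(X[:,1]<72)&(X[:,0]<-20)),('R',(X[:,1]>20)&(X[:,1]<72)&(X[:,0]>20)),('head',(X[:,1]>70)&(abs(X[:,0])<24))):
        if k.sum()<5: continue
        q=X[k]; 
        p=np.polyfit(q[:,1],q[:,0],1) if nm!='head' else np.polyfit(q[:,0],q[:,1],1)
        print(nm,k.sum(),'at mid',np.polyval(p,45 if nm!='head' else 0),'slope deg',np.degrees(np.arctan(p[0])))
# pads two views
b=box((v2<40)&(P2[...,2]>.045)&(P2[...,2]<.065),300,190,80,50)
n,l,st,ce=cv2.connectedComponentsWithStats(b.astype(np.uint8))
for i in range(1,n):
    if st[i,4]>10:
        print('pad side',ce[i],st[i,4],plane(s,[ce[i]],.055)[0]*1000)
        for q in((309.08,220.55),(345.49,231.2)):
            r=two(t,q,s,ce[i]); 
            if r[1]<.01: print('  tri',np.round(r[0]*1000,1),r[1])
# lamp: lips inner edges
for c,H_,S_,V_,PP,R,nm in((t,H,S,V,P,(170,180,100,75),'top'),(s,h2,s2,v2,P2,(285,235,90,90),'side')):
    m=box((S_<60)&(V_>120)&(PP[...,2]>.078)&(PP[...,2]<.087),*R)
    n,l,st,ce=cv2.connectedComponentsWithStats(m.astype(np.uint8))
    for i in range(1,n):
        if st[i,4]<150: continue
        ct=max(cv2.findContours((l==i).astype(np.uint8),0,1)[0],key=len).reshape(-1,2)
        w=plane(c,ct,.082)[:,:2]*1000
        y0,y1=w[:,1].min(),w[:,1].max(); xm=np.median(w[:,0]); k=(w[:,1]>y0+15)&(w[:,1]<y1-15)
        o=[]
        for sd in(-1,1):
            q=w[k&((w[:,0]-w[:,0].mean())*sd>5)]
            if len(q)>5: p=np.polyfit(q[:,1]-270,q[:,0],1); o.append((round(p[1],1),round(np.degrees(np.arctan(-p[0])),2)))
        print(nm,'lip px',ce[i],'y',y0,y1,'edges x@y270, yaw',o)
E
```

```text
side glass 213 0.07046050312521823 (337, 152, 23, 22)
top range x [-29.86128024  30.24365157] y -82.15759656761736 82.3419139204333
L 22 at mid -28.861574859908078 slope deg -0.5839555848678549
R 21 at mid 29.376758771518826 slope deg -0.01024534100946423
head 20 at mid 81.14910933970465 slope deg -0.3850631241251907
side range x [-27.603511    31.38846819] y -77.28106252086602 90.60183645269751
L 8 at mid -25.385638654800275 slope deg 0.5590067651354677
R 15 at mid 27.305048319753254 slope deg 5.318163728994472
head 26 at mid 81.93098185994297 slope deg -3.424151077248323
pad side [348.29787234 203.63829787] 47 [490.94762504 -47.64956242  55.        ]
  tri [490.3 -54.7  51.1] 0.0012635367917003823
pad side [337.73770492 219.39344262] 61 [517.76721279  38.01629245  55.        ]
  tri [517.7  31.6  51.2] 0.0005285354849389316
top lip px [205.2532833 199.5891182] y 216.9811180579334 332.257471134366 edges x@y270, yaw [(np.float64(557.1), np.float64(-0.95)), (np.float64(583.4), np.float64(-0.99))]
top lip px [204.1965812  232.83247863] y 216.434505311098 329.20222673520755 edges x@y270, yaw [(np.float64(477.7), np.float64(-0.64)), (np.float64(506.2), np.float64(0.45))]
side lip px [328.53893443 268.11782787] y 214.32013473378552 335.94238898193885 edges x@y270, yaw [(np.float64(491.0), np.float64(-2.3)), (np.float64(571.4), np.float64(0.24))]
```

```bash
python3 -m inch '[0,0,7,2,3,0,8.5, 0,0,14,4,6,0,8.5, 0,0,21,6,9,0,8.5, 0,0,28,8,12,0,8.5, 0,0,35,10,15,0,8.5]' 60
python3 -m inch '[0,0,7,2,3,0,8.5, 0,0,14,4,6,0,8.5, 0,0,21,6,9,0,8.5, 0,0,28,8,12,0,8.5, 0,0,35,10,15,0,8.5]'
cat >> h.py <<'E'
def st():
    s=sense(); from scipy.spatial.transform import Rotation as R
    M=R.from_quat(s["tool_rot"]).as_matrix(); y=M[:,1]; a=(np.degrees(np.arctan2(y[1],y[0]))+90)%180-90
    print('t',round(s["t"],2),'pos mm',np.round(s["position"]*1000,1),'jaw',round(a,2),'toolz',np.round(M[:,2],3),'F',np.round(s["contact_force"],1),'g',round(s["gripper_width"]*85.4,1))
E
python3 -c "from h import *;st()"
```

```text
t: 0.52
position: [0.3705, -0.4119, 0.2305]
tool_rot: [0.862, 0.507, -0.0, -0.001]
contact_force: [0.3, 0.1, -0.0]
gripper_width: 0.994
t: 0.93
position: [0.4711, -0.2602, 0.2304]
tool_rot: [0.667, 0.745, -0.0, -0.001]
contact_force: [0.8, -0.6, -0.8]
gripper_width: 0.996
t 0.93 pos mm [ 471.1 -260.2  230.4] jaw 6.26 toolz [-0.002  0.    -1.   ] F [ 0.8 -0.6 -0.8] g 85.0
```

```bash
python3 -m inch '[0,0,3.2,2.1,1.4,0,8.5, 0,0,3.2,2.1,1.4,-3,8.5, 0,0,3.2,2.1,1.4,-6,8.5, 0,0,3.2,2.1,1.4,-9,8.5, 0,0,3.2,2.1,1.4,-12,8.5]'
python3 - <<'E'
from h import *
st()
for n in("top","side"):
    c=capture(n);np.savez(n+'1.npz',**c)
    x,y=(400,170) if n=="top" else (300,120)
    cv2.imwrite(f'pics/{n}1.png',cv2.resize(c["pixels"][y:y+90,x:x+100],None,fx=4,fy=4,interpolation=2))
a=np.hstack([cv2.imread('pics/top1.png'),cv2.imread('pics/side1.png')]);cv2.imwrite('pics/m1.png',a)
E
```

```text
t: 1.35
position: [0.4921, -0.2458, 0.1091]
tool_rot: [0.646, 0.763, -0.0, -0.001]
contact_force: [1.3, -1.4, -1.0]
gripper_width: 0.994
t 1.35 pos mm [ 492.1 -245.8  109.1] jaw 9.5 toolz [-0.002  0.    -1.   ] F [ 1.3 -1.4 -1. ] g 84.9
```

View pics/m1.png

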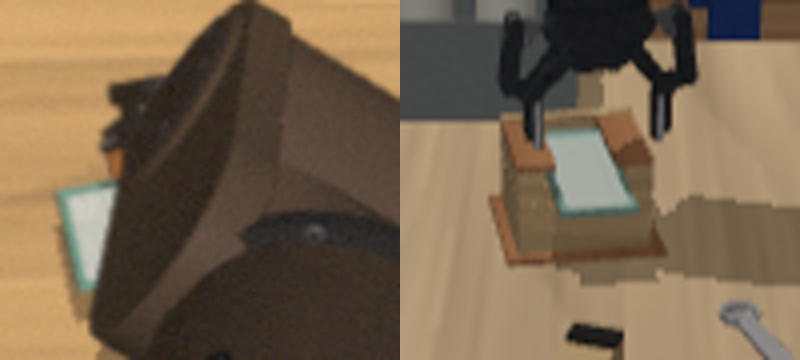

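The side view shows the fingers at (535,130) and (660,130) in the montage, evenly either side of the exposed glass (centre about (595,175)). I'll descend and close.

```bash
python3 -m inch '[0,0,0,0,0,-2,8.5, 0,0,0,0,0,-4,8.5, 0,0,0,0,0,-5.5,8.5, 0,0,0,0,0,-6.5,8.5, 0,0,0,0,0,-6.5,8.5]'; python3 -c "from h import *;st()"
python3 -m inch '[0,0,0,0,0,0,7.5, 0,0,0,0,0,0,6.8, 0,0,0,0,0,0,6.3, 0,0,0,0,0,0,5.8, 0,0,0,0,0,0,5.5]' 40;  python3 -c "from h import *;st()"
```

```text
t: 1.87
position: [0.4903, -0.245, 0.0412]
tool_rot: [0.646, 0.763, -0.001, -0.005]
contact_force: [-0.3, 0.1, 0.1]
gripper_width: 0.997
t 1.87 pos mm [ 490.3 -245.    41.2] jaw 9.46 toolz [-0.009  0.005 -1.   ] F [-0.3  0.1  0.1] g 85.2
t: 2.28
position: [0.4907, -0.2453, 0.0421]
tool_rot: [0.646, 0.763, -0.001, -0.004]
contact_force: [0.3, 0.5, 4.2]
gripper_width: 0.691
t 2.28 pos mm [ 490.7 -245.3   42.1] jaw 9.46 toolz [-0.008  0.004 -1.   ] F [0.3 0.5 4.2] g 59.0
```

```bash
python3 -m inch '[0,0,0,0,0,0,5.5, 0,0,0,0,0,0,5.5, 0,0,0,0,0,0.1,5.5, 0,0,0,0,0,0.2,5.5, 0,0,0,0,0,0.25,5.5]' 60
python3 -c "from h import *;st()"
python3 -m inch '[0,0,0,-0.17,1,0,5.5, 0,0,0,-0.33,2,0,5.5, 0,0,0,-0.5,3,0,5.5, 0,0,0,-0.67,4,0,5.5, 0,0,0,-0.67,4,0,5.5]'
python3 - <<'E'
from h import *
st()
c=capture("side");cv2.imwrite('pics/m2.png',cv2.resize(c["pixels"][110:210,290:410],None,fx=5,fy=5,interpolation=2))
E
```

```text
t: 2.7
position: [0.4905, -0.2452, 0.0444]
tool_rot: [0.646, 0.763, -0.001, -0.005]
contact_force: [-0.5, 0.8, -1.5]
gripper_width: 0.685
t 2.7 pos mm [ 490.5 -245.2   44.4] jaw 9.46 toolz [-0.008  0.005 -1.   ] F [-0.5  0.8 -1.5] g 58.5
t: 3.12
position: [0.4831, -0.2028, 0.0444]
tool_rot: [0.646, 0.764, -0.001, -0.005]
contact_force: [-0.1, -0.5, -1.1]
gripper_width: 0.684
t 3.12 pos mm [ 483.1 -202.8   44.4] jaw 9.56 toolz [-0.01   0.005 -1.   ] F [-0.1 -0.5 -1.1] g 58.5
```

View pics/m2.png

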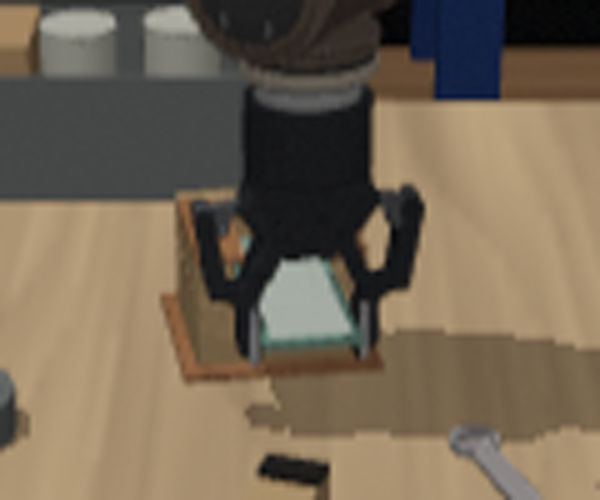

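The view shows the glass held level by its long edges between the pads at (250,330) and (365,325), sliding out freely with about 1 N. I'll pull it the rest of the way and lift.

```bash
python3 -m inch '[0,0,0,-0.33,2,0,5.5, 0,0,0,-0.67,4,0,5.5, 0,0,0,-1,6,0,5.5, 0,0,0,-1.37,8.2,0,5.5, 0,0,0,-1.37,8.2,0,5.5]'
python3 -c "from h import *;st()"
python3 -m inch '[0,0,0,-0.2,1,1,5.5, 0,0,0,-0.2,1,2.5,5.5, 0,0,0,-0.2,1,4,5.5, 0,0,0,-0.2,1,5,5.5, 0,0,0,-0.2,1,5,5.5]'
python3 - <<'E'
from h import *
st()
for n in("top","side"):
    c=capture(n);np.savez(n+'2.npz',**c)
c=load('top2.npz')["pixels"][150:290,260:460]; d=load('side2.npz')["pixels"][110:250,270:430]
cv2.imwrite('pics/m3.png',np.hstack([cv2.resize(c,(430,300)),cv2.resize(d,(343,300),interpolation=2)]))
E
```

```text
t: 3.58
position: [0.4689, -0.1192, 0.0445]
tool_rot: [0.645, 0.764, -0.001, -0.006]
contact_force: [-0.1, -0.5, -1.2]
gripper_width: 0.687
t 3.58 pos mm [ 468.9 -119.2   44.5] jaw 9.67 toolz [-0.01   0.006 -1.   ] F [-0.1 -0.5 -1.2] g 58.7
t: 4.0
position: [0.4679, -0.1096, 0.0968]
tool_rot: [0.645, 0.764, -0.001, -0.004]
contact_force: [-0.6, -0.2, -1.8]
gripper_width: 0.684
t 4.0 pos mm [ 467.9 -109.6   96.8] jaw 9.65 toolz [-0.007  0.004 -1.   ] F [-0.6 -0.2 -1.8] g 58.4
```

View pics/m3.png

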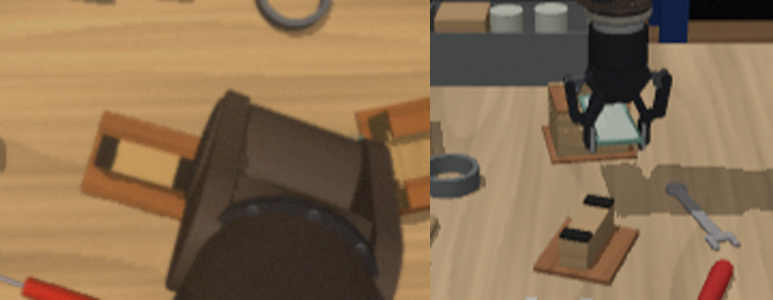

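The montage shows the glass fully clear of the carrier and level, with nothing disturbed. I'll carry it over the rest next.

```bash
python3 -m inch '[0,0,-6,1.2,3.4,0,5.5, 0,0,-12,2.4,6.8,0,5.5, 0,0,-18,3.6,10.2,0,5.5, 0,0,-24,4.6,13.2,0,5.5, 0,0,-27.5,5.26,15.05,0,5.5]'
python3 -m inch '[0,0,0,0,0,-1,5.5, 0,0,0,0,0,-2,5.5, 0,0,0,0,0,-3.3,5.5, 0,0,0,0,0,-4.5,5.5, 0,0,0,0,0,-4.5,5.5]'
python3 - <<'E'
from h import *
st()
for n in("top","side"):
    c=capture(n);np.savez(n+'3.npz',**c)
c=load('top3.npz')["pixels"][180:280,260:420]; d=load('side3.npz')["pixels"][150:270,280:440]
cv2.imwrite('pics/m4.png',np.hstack([cv2.resize(c,(400,250)),cv2.resize(d,(333,250),interpolation=2)]))
E
```

```text
t: 4.52
position: [0.5201, 0.0436, 0.0942]
tool_rot: [0.81, 0.587, 0.0, -0.006]
contact_force: [0.7, -0.2, -2.0]
gripper_width: 0.685
t: 4.93
position: [0.5185, 0.0425, 0.0464]
tool_rot: [0.81, 0.587, -0.002, -0.007]
contact_force: [-0.1, -0.5, -0.9]
gripper_width: 0.687
t 4.93 pos mm [518.5  42.5  46.4] jaw -18.12 toolz [-0.011  0.009 -1.   ] F [-0.1 -0.5 -0.9] g 58.7
```

View pics/m4.png

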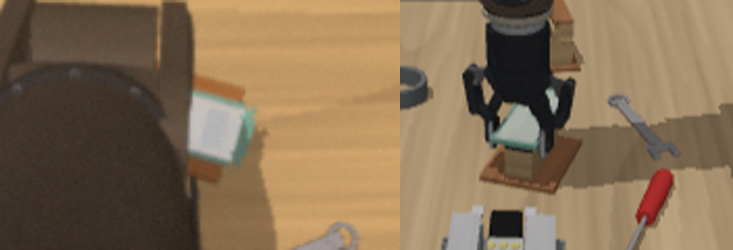

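```bash
python3 - <<'E'
from h import *
zt=.0764
C0=np.array([.5037,-.0116]);a=np.radians(-17.8);ex=np.array([np.cos(a),np.sin(a)]);ey=np.array([-ex[1],ex[0]])
for n,R in(("top",(330,200,60,60)),("side",(310,180,50,50))):
    c=load(n+'3.npz');h=cv2.cvtColor(c["pixels"],cv2.COLOR_BGR2HSV).astype(int);z=cloud(c)[...,2]
    m=(h[...,0]>20)&(h[...,0]<110)&(h[...,1]<130)&(z>.055)&(z<.095)&(h[...,2]>70)
    if n=="side": m&=h[...,0]>45
    x,y,w,hh=R;r=np.zeros_like(m);r[y:y+hh,x:x+w]=m[y:y+hh,x:x+w]
    k,l,s_,ce=cv2.connectedComponentsWithStats(r.astype(np.uint8));i=1+np.argmax(s_[1:,4]);l=(l==i)
    ct=max(cv2.findContours(l.astype(np.uint8),0,1)[0],key=len).reshape(-1,2)
    print(n,l.sum(),cv2.boundingRect(l.astype(np.uint8)),'zmed',np.median(z[l]),'z spread',np.percentile(z[l],[10,90]))
    X=(plane(c,ct,zt)[:,:2]-C0)@np.c_[ex,ey]*1000
    print(np.round(X[np.argsort(X[:,1])][::3 if n=="top" else 4],1).tolist())
E
```

```text
top 246 (335, 216, 28, 31) zmed 0.07504146703368286 z spread [0.07283019 0.07695479]
[[-17.8, -78.8], [-15.5, -78.2], [3.5, -77.7], [-3.8, -77.3], [-27.9, -76.8], [-18.4, -76.6], [-25.7, -76.2], [-23.5, -75.6], [24.3, -74.3], [-21.9, -72.8], [25.8, -71.5], [-11.5, -67.4], [-26.0, -66.7], [9.8, -66.3], [-14.3, -65.8], [-21.6, -65.5], [14.3, -65.0], [-9.9, -64.6], [-24.5, -63.9], [-29.5, -62.9], [27.7, -61.3], [-25.8, -59.5], [-28.6, -57.9], [-29.3, -55.6], [28.0, -53.9], [-25.5, -52.2], [22.2, -50.7], [-29.0, -48.4], [26.1, -47.2], [-27.4, -45.5], [22.5, -43.4], [21.9, -41.2], [28.6, -39.3], [-27.2, -38.3], [22.8, -36.1], [-30.7, -34.5], [26.6, -32.6], [23.7, -31.0], [-27.6, -28.8], [-30.4, -27.2], [-26.0, -25.9], [26.3, -23.0], [22.7, -19.1], [24.3, -16.3]]
side 330 (323, 200, 25, 22) zmed 0.07553973854771528 z spread [0.0736257  0.07696738]
[[27.2, -8.7], [8.2, -3.4], [6.4, 1.9], [0.3, 11.4], [-8.1, 20.0], [-14.0, 29.2], [-19.8, 38.3], [26.0, 48.9], [27.2, 60.4], [-29.4, 67.3], [29.0, 77.3], [25.4, 86.7], [-1.8, 87.6], [0.6, 88.4], [-26.3, 89.3], [-23.9, 90.1], [-5.8, 91.4]]
```

Glass sits about 1 mm too far along the rest and about 1.3 mm to the side. I'll correct that while lowering slowly, watching the force.

```bash
python3 -m inch '[0,0,0.3,0.1,-0.13,0,5.5, 0,0,0.3,0.1,-0.13,-0.4,5.5, 0,0,0.3,0.1,-0.13,-0.8,5.5, 0,0,0.3,0.1,-0.13,-1.0,5.5, 0,0,0.3,0.1,-0.13,-1.1,5.5]'; python3 -c "from h import *;st()"
python3 -m inch '[0,0,0,0,0,-0.05,5.5, 0,0,0,0,0,-0.1,5.5, 0,0,0,0,0,-0.15,5.5, 0,0,0,0,0,-0.2,5.5, 0,0,0,0,0,-0.25,5.5]'; python3 -c "from h import *;st()"
```

```text
t: 5.45
position: [0.5203, 0.0413, 0.0371]
tool_rot: [0.808, 0.589, -0.001, -0.006]
contact_force: [-0.3, -0.0, -1.8]
gripper_width: 0.683
t 5.45 pos mm [520.3  41.3  37.1] jaw -17.84 toolz [-0.009  0.009 -1.   ] F [-0.3 -0.  -1.8] g 58.3
t: 5.87
position: [0.5204, 0.0414, 0.0347]
tool_rot: [0.808, 0.589, -0.001, -0.006]
contact_force: [-0.3, -0.2, -2.0]
gripper_width: 0.684
t 5.87 pos mm [520.4  41.4  34.7] jaw -17.84 toolz [-0.009  0.009 -1.   ] F [-0.3 -0.2 -2. ] g 58.4
```

```bash
python3 -m inch '[0,0,0,0,0,-0.04,5.5, 0,0,0,0,0,-0.08,5.5, 0,0,0,0,0,-0.12,5.5, 0,0,0,0,0,-0.16,5.5, 0,0,0,0,0,-0.16,5.5]'; python3 -c "from h import *;st()"
python3 -m inch '[0,0,0,0,0,-0.02,5.5, 0,0,0,0,0,-0.04,5.5, 0,0,0,0,0,-0.06,5.5, 0,0,0,0,0,-0.08,5.5, 0,0,0,0,0,-0.08,5.5]'; python3 -c "from h import *;st()"
```

```text
t: 6.28
position: [0.5204, 0.0413, 0.033]
tool_rot: [0.808, 0.589, -0.001, -0.006]
contact_force: [0.6, 0.1, -1.1]
gripper_width: 0.685
t 6.28 pos mm [520.4  41.3  33. ] jaw -17.84 toolz [-0.009  0.009 -1.   ] F [ 0.6  0.1 -1.1] g 58.5
t: 6.7
position: [0.5204, 0.0414, 0.0322]
tool_rot: [0.808, 0.589, -0.001, -0.006]
contact_force: [0.3, 0.1, -1.7]
gripper_width: 0.689
t 6.7 pos mm [520.4  41.4  32.2] jaw -17.84 toolz [-0.009  0.009 -1.   ] F [ 0.3  0.1 -1.7] g 58.8
```

```bash
python3 -m inch '[0,0,0,0,0,-0.02,5.5, 0,0,0,0,0,-0.04,5.5, 0,0,0,0,0,-0.06,5.5, 0,0,0,0,0,-0.08,5.5, 0,0,0,0,0,-0.08,5.5]'; python3 -c "from h import *;st()"
python3 -m inch '[0,0,0,0,0,-0.02,5.5, 0,0,0,0,0,-0.04,5.5, 0,0,0,0,0,-0.06,5.5, 0,0,0,0,0,-0.06,5.5, 0,0,0,0,0,-0.06,5.5]'; python3 -c "from h import *;st()"
```

```text
t: 7.12
position: [0.5204, 0.0414, 0.0319]
tool_rot: [0.808, 0.589, -0.001, -0.006]
contact_force: [-2.6, 0.9, 7.9]
gripper_width: 0.689
t 7.12 pos mm [520.4  41.4  31.9] jaw -17.84 toolz [-0.008  0.009 -1.   ] F [-2.6  0.9  7.9] g 58.9
t: 7.53
position: [0.5204, 0.0414, 0.0319]
tool_rot: [0.808, 0.589, -0.001, -0.006]
contact_force: [-3.8, -0.6, 10.0]
gripper_width: 0.688
t 7.53 pos mm [520.4  41.4  31.9] jaw -17.83 toolz [-0.008  0.009 -1.   ] F [-3.8 -0.6 10. ] g 58.8
```

```bash
python3 -m inch '[0,0,0,0,0,0,5.7, 0,0,0,0,0,0,6.0, 0,0,0,0,0,0,6.6, 0,0,0,0,0,0,7.5, 0,0,0,0,0,0,8.5]' 25; python3 -c "from h import *;st()"
python3 -m inch '[0,0,0,0,0,0,8.5, 0,0,0,0,0,2,8.5, 0,0,0,0,0,5,8.5, 0,0,0,0,0,8,8.5, 0,0,0,0,0,10,8.5]'
python3 -m inch '[0,0,0,-1,-4,0,8.5, 0,0,0,-2,-8,0,8.5, 0,0,0,-3,-12,0,8.5, 0,0,0,-4,-16,0,8.5, 0,0,0,-4,-16,0,8.5]'
python3 - <<'E'
from h import *
st()
C0=np.array([.5037,-.0116]);a=np.radians(-17.8);ex=np.array([np.cos(a),np.sin(a)]);ey=np.array([-ex[1],ex[0]])
for n,R in(("top",(285,190,90,75)),("side",(300,180,80,60))):
    c=capture(n);np.savez(n+'4.npz',**c);h=cv2.cvtColor(c["pixels"],cv2.COLOR_BGR2HSV).astype(int);z=cloud(c)[...,2]
    m=(h[...,0]>20)&(h[...,0]<110)&(h[...,1]<130)&(z>.045)&(z<.085)&(h[...,2]>70)
    if n=="side": m&=h[...,0]>45
    x,y,w,hh=R;r=np.zeros_like(m);r[y:y+hh,x:x+w]=m[y:y+hh,x:x+w]
    k,l,s_,ce=cv2.connectedComponentsWithStats(r.astype(np.uint8));i=1+np.argmax(s_[1:,4]);l=(l==i)
    ct=max(cv2.findContours(l.astype(np.uint8),0,1)[0],key=len).reshape(-1,2)
    print(n,l.sum(),'zmed',np.median(z[l]))
    W=plane(c,ct,.061)[:,:2];X=(W-C0)@np.c_[ex,ey]*1000
    r=cv2.minAreaRect((W*1000).astype(np.float32));print(r,'rel x',np.percentile(X[:,0],[3,97]),'y',X[:,1].min(),X[:,1].max())
c=load('top4.npz')["pixels"][180:280,260:420]; d=load('side4.npz')["pixels"][150:270,280:440]
cv2.imwrite('pics/m5.png',np.hstack([cv2.resize(c,(400,250)),cv2.resize(d,(333,250),interpolation=2)]))
E
```

```text
t: 7.95
position: [0.5205, 0.0414, 0.0318]
tool_rot: [0.808, 0.589, -0.001, -0.006]
contact_force: [-0.6, 0.6, 0.1]
gripper_width: 0.983
t 7.95 pos mm [520.5  41.4  31.8] jaw -17.84 toolz [-0.008  0.009 -1.   ] F [-0.6  0.6  0.1] g 83.9
t: 8.37
position: [0.5208, 0.0414, 0.134]
tool_rot: [0.808, 0.589, 0.0, -0.005]
contact_force: [0.8, 0.7, 1.2]
gripper_width: 0.997
t: 8.78
position: [0.4797, -0.124, 0.1341]
tool_rot: [0.81, 0.587, -0.0, -0.005]
contact_force: [0.1, -0.6, -0.2]
gripper_width: 0.997
t 8.78 pos mm [ 479.7 -124.   134.1] jaw -18.1 toolz [-0.006  0.008 -1.   ] F [ 0.1 -0.6 -0.2] g 85.2
top 469 zmed 0.06112894840277028
((506.4927978515625, -8.080154418945312), (153.33453369140625, 60.07341766357422), 72.73674774169922) rel x [-28.54084631  31.07130564] y -72.6370050234834 80.91986187859956
side 637 zmed 0.06012051821836317
((505.7509765625, -4.6107940673828125), (165.37515258789062, 61.09904861450195), 72.77973937988281) rel x [-30.66042097  30.2131361 ] y -75.46564464820054 89.76087180394443
```

View pics/m5.png

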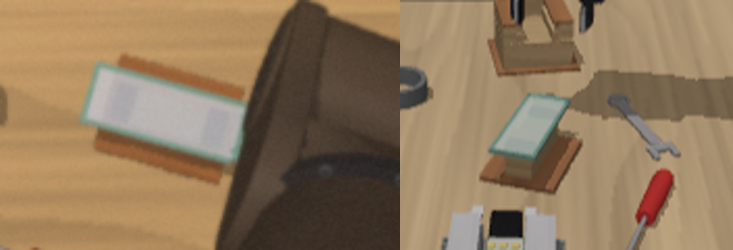

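The glass lies flat and centred on the rest, within about 1 mm; the two pads show symmetrically through it at (122,100) and (215,125). I'll regrasp 30 mm from the tail.

```bash
python3 -m inch '[0,0,0.3,0.4,3.2,0,8.5, 0,0,0.3,0.86,6.53,0,8.5, 0,0,0.3,0.86,6.53,-1,8.5, 0,0,0.3,0.86,6.53,-2.5,8.5, 0,0,0.3,0.86,6.53,-2.5,8.5]'; python3 -c "from h import *;st()"
```

```text
t: 9.3
position: [0.4884, -0.0525, 0.1073]
tool_rot: [0.807, 0.591, -0.001, -0.007]
contact_force: [-0.3, 0.1, 0.4]
gripper_width: 0.993
t 9.3 pos mm [488.4 -52.5 107.3] jaw -17.56 toolz [-0.009  0.01  -1.   ] F [-0.3  0.1  0.4] g 84.8
```

```bash
python3 -m inch '[0,0,-0.2,0,-0.6,0,8.5, 0,0,-0.2,0,-0.6,0,8.5, 0,0,-0.2,0,-0.6,-2.5,8.5, 0,0,-0.2,0,-0.6,-4.5,8.5, 0,0,-0.2,0,-0.6,-4.5,8.5]'; python3 -c "from h import *;st()"
```

```text
t: 9.72
position: [0.4875, -0.0585, 0.0604]
tool_rot: [0.808, 0.589, -0.002, -0.008]
contact_force: [-0.5, 0.3, -0.4]
gripper_width: 0.99
t 9.72 pos mm [487.5 -58.5  60.4] jaw -17.79 toolz [-0.012  0.011 -1.   ] F [-0.5  0.3 -0.4] g 84.5
```

```bash
python3 -m inch '[-0.6,-0.6,0,0.08,0,-1,8.5, -0.6,-0.6,0,0.08,0,-2,8.5, -0.6,-0.6,0,0.08,0,-2.7,8.5, -0.6,-0.6,0,0.08,0,-2.7,8.5, -0.6,-0.6,0,0.08,0,-2.7,8.5]'; python3 -c "from h import *;st()"
python3 -m inch '[0,0,0,0,0,0,7.5, 0,0,0,0,0,0,6.8, 0,0,0,0,0,0,6.3, 0,0,0,0,0,0,5.8, 0,0,0,0,0,0,5.5]' 40;  python3 -c "from h import *;st()"
```

```text
t: 10.13
position: [0.4884, -0.0586, 0.0337]
tool_rot: [0.808, 0.589, -0.001, -0.001]
contact_force: [0.3, 0.2, -0.1]
gripper_width: 0.998
t 10.13 pos mm [488.4 -58.6  33.7] jaw -17.8 toolz [-0.002  0.    -1.   ] F [ 0.3  0.2 -0.1] g 85.2
t: 10.55
position: [0.4886, -0.0586, 0.0343]
tool_rot: [0.808, 0.589, -0.0, -0.0]
contact_force: [-1.7, -0.5, 6.9]
gripper_width: 0.693
t 10.55 pos mm [488.6 -58.6  34.3] jaw -17.81 toolz [-0.001  0.    -1.   ] F [-1.7 -0.5  6.9] g 59.2
```

```bash
python3 -m inch '[0,0,0,0,0,0,5.5, 0,0,0,0,0,0,5.5, 0,0,0,0,0,1,5.5, 0,0,0,0,0,3,5.5, 0,0,0,0,0,5,5.5]' 60; python3 -c "from h import *;st()"
python3 -m inch '[0,0,3.5,0.8,2.5,0,5.5, 0,0,7,1.6,5,0,5.5, 0,0,10.5,2.4,7.5,0,5.5, 0,0,14,3.2,10,0,5.5, 0,0,17.3,4,12.3,0,5.5]'
python3 -m inch '[0,0,0,0,0,-1,5.5, 0,0,0,0,0,-2,5.5, 0,0,0,0,0,-2.7,5.5, 0,0,0,0,0,-2.7,5.5, 0,0,0,0,0,-2.7,5.5]'; python3 -c "from h import *;st()"
```

```text
t: 10.97
position: [0.4881, -0.0585, 0.085]
tool_rot: [0.808, 0.589, -0.001, -0.001]
contact_force: [-0.1, -0.3, -0.8]
gripper_width: 0.688
t 10.97 pos mm [488.1 -58.5  85. ] jaw -17.8 toolz [-0.003  0.001 -1.   ] F [-0.1 -0.3 -0.8] g 58.8
t: 11.38
position: [0.5283, 0.0659, 0.0857]
tool_rot: [0.709, 0.705, -0.001, -0.001]
contact_force: [0.5, -0.7, -1.4]
gripper_width: 0.685
t: 11.8
position: [0.5278, 0.065, 0.0582]
tool_rot: [0.71, 0.704, -0.002, -0.001]
contact_force: [-0.4, -0.2, -1.4]
gripper_width: 0.686
t 11.8 pos mm [527.8  65.   58.2] jaw -0.43 toolz [-0.005 -0.    -1.   ] F [-0.4 -0.2 -1.4] g 58.6
```

```bash
python3 - <<'E'
from h import *
for n,R in(("top",(180,180,150,80)),("side",(290,180,100,110))):
    c=capture(n);np.savez(n+'5.npz',**c);h=cv2.cvtColor(c["pixels"],cv2.COLOR_BGR2HSV).astype(int);z=cloud(c)[...,2]
    m=(h[...,0]>40)&(h[...,0]<110)&(h[...,1]<150)&(z>.065)&(z<.1)&(h[...,2]>70)
    x,y,w,hh=R;r=np.zeros_like(m);r[y:y+hh,x:x+w]=m[y:y+hh,x:x+w]
    k,l,s_,ce=cv2.connectedComponentsWithStats(r.astype(np.uint8));i=1+np.argmax(s_[1:,4]);l=(l==i)
    ct=max(cv2.findContours(l.astype(np.uint8),0,1)[0],key=len).reshape(-1,2)
    W=plane(c,ct,.085)*1000;print(n,l.sum(),'zmed',np.median(z[l]),cv2.boundingRect(l.astype(np.uint8)))
    print(np.round(W[np.argsort(W[:,1])][::5,:2]).astype(int).tolist())
c=load('top5.npz')["pixels"][170:270,170:310]; d=load('side5.npz')["pixels"][170:310,270:420]
cv2.imwrite('pics/m6.png',np.hstack([cv2.resize(c,(420,300),interpolation=2),cv2.resize(d,(321,300),interpolation=2)]))
E
```

```text
top 1 zmed 0.08413459140065327 (222, 230, 1, 1)
[[498, 232]]
side 889 zmed 0.08366856454934846 (318, 210, 28, 37)
[[502, 41], [520, 41], [532, 42], [545, 42], [507, 46], [502, 51], [557, 63], [501, 76], [560, 88], [501, 100], [559, 112], [500, 124], [558, 134], [500, 146], [559, 157], [502, 168], [560, 178], [502, 189], [558, 199], [533, 202], [544, 202], [556, 203], [508, 205], [519, 206]]
```

View pics/m6.png

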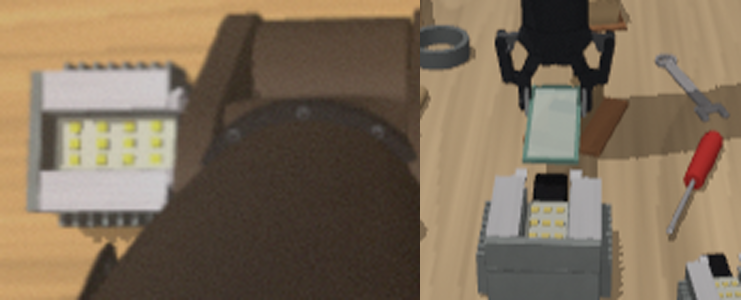

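The side view shows the glass level and pointing down the channel. Its head edge is at (553,160), straight ahead of the mouth posts at (520,175) and (577,175). Next I'll compare the lamp's channel axis with the glass axis in this same view.

```bash
python3 - <<'E'
from h import *
c=load('side5.npz');h=cv2.cvtColor(c["pixels"],cv2.COLOR_BGR2HSV).astype(int);P=cloud(c);z=P[...,2]
m=(z>.0785)&(z<.0865)&(h[...,1]<45)&(h[...,2]>110)
for v in range(252,286,3):
    u=np.where(m[v,285:375])[0]+285
    if len(u)<4: continue
    k=np.split(u,np.where(np.diff(u)>2)[0]+1)
    print(v,[(a[0],a[-1],*np.round(plane(c,[(a[0]-.5,v),(a[-1]+.5,v)],.082)[:,:2].ravel()*1000,0).astype(int).tolist()) for a in k if len(a)>2])
t=load('top0.npz');h=cv2.cvtColor(t["pixels"],cv2.COLOR_BGR2HSV).astype(int);z=cloud(t)[...,2]
m=(z>.077)&(h[...,1]<45)&(h[...,2]>120)
for u in range(184,232,5):
    v=np.where(m[180:255,u])[0]+180
    k=np.split(v,np.where(np.diff(v)>2)[0]+1)
    print(u,[(a[0],a[-1],*np.round(plane(t,[(u,a[0]-.5),(u,a[-1]+.5)],.082)[:,:2].ravel()*1000,0).astype(int).tolist()) for a in k if len(a)>2])
E
```

```text
252 [(np.int64(315), np.int64(319), 564, 226, 553, 226), (np.int64(340), np.int64(345), 509, 225, 496, 224)]
255 [(np.int64(305), np.int64(318), 586, 239, 555, 238), (np.int64(341), np.int64(354), 506, 236, 476, 235)]
258 [(np.int64(304), np.int64(318), 587, 250, 554, 249), (np.int64(342), np.int64(354), 504, 247, 476, 246)]
261 [(np.int64(304), np.int64(317), 586, 261, 556, 260), (np.int64(340), np.int64(354), 508, 258, 476, 257)]
264 [(np.int64(303), np.int64(317), 587, 272, 555, 271), (np.int64(340), np.int64(354), 508, 269, 476, 268)]
267 [(np.int64(303), np.int64(316), 586, 283, 556, 282), (np.int64(340), np.int64(354), 508, 280, 476, 279)]
270 [(np.int64(302), np.int64(316), 587, 293, 556, 292), (np.int64(340), np.int64(354), 507, 290, 476, 289)]
273 [(np.int64(302), np.int64(316), 586, 303, 555, 302), (np.int64(340), np.int64(354), 507, 300, 476, 299)]
276 [(np.int64(301), np.int64(315), 587, 313, 556, 312), (np.int64(340), np.int64(354), 507, 311, 476, 309)]
279 [(np.int64(301), np.int64(315), 586, 323, 556, 322), (np.int64(339), np.int64(354), 509, 321, 476, 319)]
282 [(np.i
[... 384 characters left out ...]
nt64(194), np.int64(205), 585, 289, 556, 288), (np.int64(227), np.int64(239), 507, 287, 477, 286)]
204 [(np.int64(194), np.int64(205), 585, 277, 556, 276), (np.int64(227), np.int64(239), 507, 275, 477, 275)]
209 [(np.int64(194), np.int64(205), 584, 265, 556, 264), (np.int64(227), np.int64(239), 507, 263, 477, 263)]
214 [(np.int64(194), np.int64(205), 584, 253, 556, 252), (np.int64(227), np.int64(239), 506, 252, 476, 251)]
219 [(np.int64(194), np.int64(205), 584, 241, 555, 241), (np.int64(226), np.int64(239), 508, 240, 476, 240)]
224 [(np.int64(193), np.int64(205), 586, 229, 555, 229), (np.int64(226), np.int64(239), 508, 228, 476, 228)]
229 [(np.int64(199), np.int64(205), 571, 217, 555, 217)]
```

```bash
python3 -m inch '[0,-0.25,0.2,0.13,0,-0.3,5.5, 0,-0.25,0.2,0.13,0,-0.7,5.5, 0,-0.25,0.2,0.13,0,-0.92,5.5, 0,-0.25,0.2,0.13,0,-0.92,5.5, 0,-0.25,0.2,0.13,0,-0.92,5.5]'; python3 -c "from h import *;st()"
python3 -m inch '[0,0,0,0,0.4,0,5.5, 0,0,0,0,0.9,0,5.5, 0,0,0,0,1.4,0,5.5, 0,0,0,0,1.9,0,5.5, 0,0,0,0,1.9,0,5.5]';python3 -c "from h import *;st()"
```

```text
t: 12.32
position: [0.5295, 0.0651, 0.0494]
tool_rot: [0.708, 0.706, 0.0, 0.0]
contact_force: [0.9, 0.2, -1.8]
gripper_width: 0.686
t 12.32 pos mm [529.5  65.1  49.4] jaw -0.21 toolz [ 0.001 -0.    -1.   ] F [ 0.9  0.2 -1.8] g 58.6
t: 12.73
position: [0.5295, 0.0852, 0.0495]
tool_rot: [0.708, 0.706, 0.0, 0.0]
contact_force: [-0.1, 0.2, -1.3]
gripper_width: 0.687
t 12.73 pos mm [529.5  85.2  49.5] jaw -0.16 toolz [ 0.001 -0.    -1.   ] F [-0.1  0.2 -1.3] g 58.6
```

```bash
python3 -m inch '[0,0,0,0,0.5,0,5.5, 0,0,0,0,1.0,0,5.5, 0,0,0,0,1.5,0,5.5, 0,0,0,0,2,0,5.5, 0,0,0,0,2,0,5.5]';python3 - <<'E'
from h import *
st()
d=capture("side")["pixels"][190:310,275:385]
cv2.imwrite('pics/m7.png',cv2.resize(d,None,fx=5,fy=5,interpolation=2))
E
```

```text
t: 13.15
position: [0.5294, 0.1061, 0.0495]
tool_rot: [0.708, 0.706, 0.0, 0.0]
contact_force: [-0.3, 0.4, -0.7]
gripper_width: 0.684
t 13.15 pos mm [529.4 106.1  49.5] jaw -0.11 toolz [ 0.001 -0.    -1.   ] F [-0.3  0.4 -0.7] g 58.4
```

View pics/m7.png

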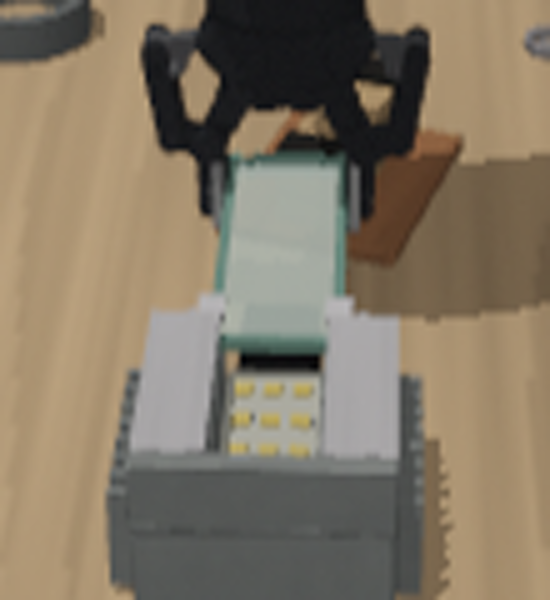

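The head is inside the mouth under the lips, centred between the posts at (210,305) and (340,308), with no contact force. I'll slide it on.

```bash
python3 -m inch '[0,0,0,0,0.8,0,5.5, 0,0,0,0,1.6,0,5.5, 0,0,0,0,2.4,0,5.5, 0,0,0,0,3.2,0,5.5, 0,0,0,0,3.8,0,5.5]';python3 -c "from h import *;st()"
python3 -m inch '[0,0,0,0,0.8,0,5.5, 0,0,0,0,1.6,0,5.5, 0,0,0,0,2.4,0,5.5, 0,0,0,0,3.2,0,5.5, 0,0,0,0,3.2,0,5.5]';python3 -c "from h import *;st()"
```

```text
t: 13.62
position: [0.5294, 0.1448, 0.0495]
tool_rot: [0.708, 0.707, 0.0, 0.0]
contact_force: [0.5, 1.0, -2.3]
gripper_width: 0.683
t 13.62 pos mm [529.4 144.8  49.5] jaw -0.08 toolz [ 0.001 -0.    -1.   ] F [ 0.5  1.  -2.3] g 58.3
t: 14.03
position: [0.5294, 0.1783, 0.0495]
tool_rot: [0.707, 0.707, 0.0, 0.001]
contact_force: [0.2, 0.2, -2.4]
gripper_width: 0.679
t 14.03 pos mm [529.4 178.3  49.5] jaw -0.02 toolz [ 0.001 -0.    -1.   ] F [ 0.2  0.2 -2.4] g 58.0
```

```bash
python3 -m inch '[0,0,0,0,0.2,0,5.5, 0,0,0,0,0.4,0,5.5, 0,0,0,0,0.6,0,5.5, 0,0,0,0,0.8,0,5.5, 0,0,0,0,0.8,0,5.5]';python3 -c "from h import *;st()"
python3 -m inch '[0,0,0,0,0.1,0,5.5, 0,0,0,0,0.2,0,5.5, 0,0,0,0,0.3,0,5.5, 0,0,0,0,0.3,0,5.5, 0,0,0,0,0.3,0,5.5]';python3 -c "from h import *;st()"
```

```text
t: 14.45
position: [0.5294, 0.1864, 0.0495]
tool_rot: [0.707, 0.707, 0.0, 0.001]
contact_force: [0.1, -0.7, -1.6]
gripper_width: 0.685
t 14.45 pos mm [529.4 186.4  49.5] jaw -0.02 toolz [ 0.001 -0.    -1.   ] F [ 0.1 -0.7 -1.6] g 58.5
t: 14.87
position: [0.5294, 0.1894, 0.0495]
tool_rot: [0.707, 0.707, 0.0, 0.001]
contact_force: [0.2, 0.1, -1.5]
gripper_width: 0.685
t 14.87 pos mm [529.4 189.4  49.5] jaw -0.02 toolz [ 0.001 -0.    -1.   ] F [ 0.2  0.1 -1.5] g 58.5
```

```bash
python3 -m inch '[0,0,0,0,0.05,0,5.5, 0,0,0,0,0.1,0,5.5, 0,0,0,0,0.15,0,5.5, 0,0,0,0,0.2,0,5.5, 0,0,0,0,0.2,0,5.5]';python3 -c "from h import *;st()"
python3 -m inch '[0,0,0,0,0,-0.05,5.5, 0,0,0,0,0,-0.1,5.5, 0,0,0,0,0,-0.15,5.5, 0,0,0,0,0,-0.2,5.5, 0,0,0,0,0,-0.2,5.5]';python3 -c "from h import *;st()"
```

```text
t: 15.28
position: [0.5294, 0.1915, 0.0495]
tool_rot: [0.707, 0.707, 0.0, 0.001]
contact_force: [0.2, 1.1, -1.4]
gripper_width: 0.682
t 15.28 pos mm [529.4 191.5  49.5] jaw -0.01 toolz [ 0.001 -0.    -1.   ] F [ 0.2  1.1 -1.4] g 58.2
t: 15.7
position: [0.5293, 0.1914, 0.0474]
tool_rot: [0.707, 0.707, 0.0, 0.0]
contact_force: [0.2, -0.5, -1.4]
gripper_width: 0.688
t 15.7 pos mm [529.3 191.4  47.4] jaw -0.02 toolz [ 0.001 -0.    -1.   ] F [ 0.2 -0.5 -1.4] g 58.7
```

```bash
python3 -m inch '[0,0,0,0,0,-0.03,5.5, 0,0,0,0,0,-0.06,5.5, 0,0,0,0,0,-0.09,5.5, 0,0,0,0,0,-0.12,5.5, 0,0,0,0,0,-0.12,5.5]';python3 -c "from h import *;st()"
python3 -m inch '[0,0,0,0,0.05,0,5.5, 0,0,0,0,0.1,0,5.5, 0,0,0,0,0.15,0,5.5, 0,0,0,0,0.2,0,5.5, 0,0,0,0,0.2,0,5.5]';python3 -c "from h import *;st()"
```

```text
t: 16.12
position: [0.5293, 0.1914, 0.0462]
tool_rot: [0.707, 0.707, 0.0, 0.0]
contact_force: [0.0, -0.2, -0.8]
gripper_width: 0.688
t 16.12 pos mm [529.3 191.4  46.2] jaw -0.02 toolz [ 0.001 -0.    -1.   ] F [ 0.  -0.2 -0.8] g 58.7
t: 16.53
position: [0.5293, 0.1936, 0.0462]
tool_rot: [0.707, 0.707, 0.0, 0.0]
contact_force: [-0.1, 0.3, -1.5]
gripper_width: 0.681
t 16.53 pos mm [529.3 193.6  46.2] jaw -0.01 toolz [ 0.001 -0.    -1.   ] F [-0.1  0.3 -1.5] g 58.2
```

```bash
python3 -m inch '[0,0,0,0,0.05,0,5.5, 0,0,0,0,0.1,0,5.5, 0,0,0,0,0.15,0,5.5, 0,0,0,0,0.15,0,5.5, 0,0,0,0,0.15,0,5.5]';python3 -c "from h import *;st()"
python3 -m inch '[0,0,0,0,0.05,0,5.5, 0,0,0,0,0.1,0,5.5, 0,0,0,0,0.15,0,5.5, 0,0,0,0,0.15,0,5.5, 0,0,0,0,0.15,0,5.5]';python3 -c "from h import *;st()"
```

```text
t: 16.95
position: [0.5293, 0.1951, 0.0462]
tool_rot: [0.707, 0.707, 0.0, 0.0]
contact_force: [-0.8, -1.0, -2.2]
gripper_width: 0.682
t 16.95 pos mm [529.3 195.1  46.2] jaw -0.01 toolz [ 0.001 -0.    -1.   ] F [-0.8 -1.  -2.2] g 58.2
t: 17.37
position: [0.529, 0.1953, 0.046]
tool_rot: [0.707, 0.707, -0.001, 0.0]
contact_force: [0.1, -12.5, -1.7]
gripper_width: 0.683
t 17.37 pos mm [529.  195.3  46. ] jaw -0.05 toolz [-0.    -0.001 -1.   ] F [  0.1 -12.5  -1.7] g 58.4
```

Contact with the stop: -12.5 N at TCP y = 195 mm, against about 192 expected. I'll lower it onto the groove floor.

```bash
python3 -m inch '[0,0,0,0,0.03,-0.02,5.5, 0,0,0,0,0.03,-0.04,5.5, 0,0,0,0,0.03,-0.06,5.5, 0,0,0,0,0.03,-0.08,5.5, 0,0,0,0,0.03,-0.08,5.5]';python3 -c "from h import *;st()"
```

```text
t: 17.78
position: [0.529, 0.1952, 0.0455]
tool_rot: [0.707, 0.707, -0.001, 0.001]
contact_force: [-1.2, -7.2, 3.6]
gripper_width: 0.683
t 17.78 pos mm [529.  195.2  45.5] jaw -0.05 toolz [-0.    -0.002 -1.   ] F [-1.2 -7.2  3.6] g 58.4
```

```bash
python3 -m inch '[0,0,0,0,0.03,-0.02,5.5, 0,0,0,0,0.05,-0.04,5.5, 0,0,0,0,0.08,-0.04,5.5, 0,0,0,0,0.08,-0.04,5.5, 0,0,0,0,0.08,-0.04,5.5]';python3 -c "from h import *;st()"
python3 -m inch '[0,0,0,0,0,0,5.7, 0,0,0,0,0,0,6.0, 0,0,0,0,0,0,6.6, 0,0,0,0,0,0,7.5, 0,0,0,0,0,0,8.5]' 25; python3 -c "from h import *;st()"
```

```text
t: 18.2
position: [0.529, 0.1952, 0.0455]
tool_rot: [0.707, 0.707, -0.001, 0.001]
contact_force: [0.4, -10.3, 4.0]
gripper_width: 0.681
t 18.2 pos mm [529.  195.2  45.5] jaw -0.06 toolz [-0.    -0.003 -1.   ] F [  0.4 -10.3   4. ] g 58.2
t: 18.62
position: [0.5291, 0.1954, 0.0455]
tool_rot: [0.707, 0.707, -0.001, 0.001]
contact_force: [0.4, -0.1, -0.4]
gripper_width: 0.989
t 18.62 pos mm [529.1 195.4  45.5] jaw -0.04 toolz [-0.    -0.003 -1.   ] F [ 0.4 -0.1 -0.4] g 84.5
```

```bash
python3 -m inch '[0,0,0,0,0,1,8.5, 0,0,0,0,0,3,8.5, 0,0,0,0,0,6,8.5, 0,0,0,0,0,9,8.5, 0,0,0,0,0,12,8.5]'
python3 -m inch '[0,0,0,-1,-4,0,8.5, 0,0,0,-2,-8,1,8.5, 0,0,0,-3,-12,2,8.5, 0,0,0,-4,-16,3,8.5, 0,0,0,-5,-20,4,8.5]'
python3 -m inch '[0,0,0,0,-4,0,8.5, 0,0,0,0,-8,0,8.5, 0,0,0,0,-8,0,8.5, 0,0,0,0,-8,0,8.5, 0,0,0,0,-8,0,8.5]'
python3 - <<'E'
from h import *
st()
for n,R in(("top",(170,180,110,80)),("side",(285,210,90,90))):
    c=capture(n);np.savez(n+'6.npz',**c);h=cv2.cvtColor(c["pixels"],cv2.COLOR_BGR2HSV).astype(int);z=cloud(c)[...,2]
    m=(h[...,0]>40 if n=="side" else h[...,0]>20)&(h[...,0]<110)&(h[...,1]<150)&(z>.06)&(z<.078)&(h[...,2]>70)
    x,y,w,hh=R;r=np.zeros_like(m);r[y:y+hh,x:x+w]=m[y:y+hh,x:x+w]
    k,l,s_,ce=cv2.connectedComponentsWithStats(r.astype(np.uint8));l=(l==1+np.argmax(s_[1:,4]))
    ct=max(cv2.findContours(l.astype(np.uint8),0,1)[0],key=len).reshape(-1,2)
    W=plane(c,ct,.072)*1000;print(n,l.sum(),'zmed',np.median(z[l]),'y',W[:,1].min(),W[:,1].max(),'x',np.percentile(W[:,0],[2,98]))
    for a,b in((160,200),(230,320)):
        k=l&(cloud(c)[...,1]>a/1000)&(cloud(c)[...,1]<b/1000); print('z',a,b,np.median(z[k]))
c=load('top6.npz')["pixels"][170:260,165:285]; d=load('side6.npz')["pixels"]
cv2.imwrite('pics/m8.png',np.hstack([cv2.resize(c,(400,300),interpolation=2),cv2.resize(d[200:300,270:403],(400,300),interpolation=2)]))
E
```

```text
t: 19.03
position: [0.5288, 0.1955, 0.1675]
tool_rot: [0.707, 0.707, -0.001, 0.001]
contact_force: [0.1, 0.3, -0.3]
gripper_width: 0.997
t: 19.45
position: [0.4786, -0.003, 0.208]
tool_rot: [0.707, 0.707, -0.001, 0.001]
contact_force: [0.5, -0.7, 0.6]
gripper_width: 0.998
t: 19.87
position: [0.4785, -0.0827, 0.2084]
tool_rot: [0.707, 0.707, -0.001, 0.001]
contact_force: [-0.9, 0.6, -1.3]
gripper_width: 0.992
t 19.87 pos mm [478.5 -82.7 208.4] jaw -0.03 toolz [ 0.001 -0.002 -1.   ] F [-0.9  0.6 -1.3] g 84.7
top 236 zmed 0.07197041323780212 y 164.7438724052962 217.19297865047653 x [499.98385726 559.26328556]
z 160 200 0.07201531154642687
z 230 320 nan
side 879 zmed 0.0714058846965242 y 169.25085735563505 314.3732719969753 x [501.72034493 558.87761567]
z 160 200 0.07137555107869431
z 230 320 0.07140033073949881
  return _methods._mean(a, axis=axis, dtype=dtype,
  ret = ret.dtype.type(ret / rcount)
```

View pics/m8.png

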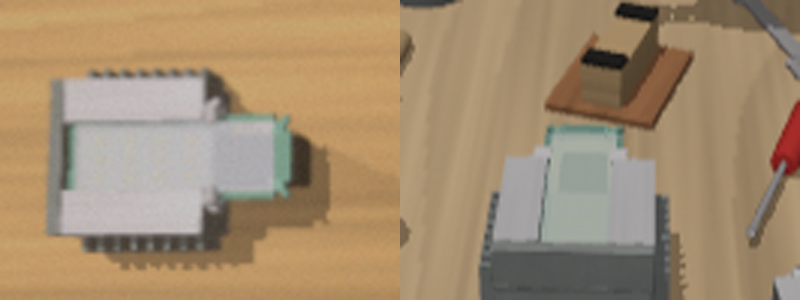

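The top view shows the glass head's green border against the end plate at (66,150). The cut-corner tail is out over the black box at (285,155), and the glass is flat at z = 72.0 mm on top. The side view agrees, so I'm handing in.

```bash
python3 -c "from h import *;print(job_done())"
```

```text
the job is handed in; nothing more can be done
None
```

The glass is fitted in the lamp, and I handed the job in at about 20 s of the 51 s allowed. I drew the glass level out of the carrier and laid it flat on the rest. After letting go, I took it again 30 mm from the cut-corner end and slid it square end first into the larger lamp. It met the stop at about 12 N; I lowered it onto the groove floor, let go and backed the arm clear.

**Last checks**
- **On the rest:** the glass was centred to within about 1 mm, with yaw about 0.5° off the rest's axis. Set-down force was about 10 N.
- **In the lamp:** the top face is at 72.0 mm, which is flat on the 66 mm floor. Its head border is at the end plate, and about 60 mm of tail stays out over the box.
- **Contact:** the glass was held by its long edges only, and I saw no contact with its faces. No bystander looked moved in the pictures.

**Disagreements**
- The robot and cameras differed by about 2 mm in x, which I corrected before inserting.
- The stop came about 3 mm farther on than the images suggested.
- The two-view height of the rest's pads came out near 51 mm, against 55 mm from the depth image. Set-down contact fitted 55 mm.

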